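Set a bauble-drying tube in its stand to the mark

TASK

Take the tallest tube out of the storage rack and slide it, upright, down into the empty socket of the bauble-drying stand. Press it in until the dark ring on the tube is level with the socket's mouth - no deeper - then let go, leaving it standing there.

Things in the scene. Friction and masses are not known exactly. Their poses are not given: they have to be found in the camera images.
- tube_center (a point): Centre (half-way up) of the tall aluminium tube: 22 mm diameter, 170 mm long, 55 to 115 g, with a dark ring low on it. It starts upright in a wooden rack (75 x 250 x 32 mm; 3 shallow holes 85 mm apart), foot 12 mm above the table. The other holes hold a like but shorter tube (110 mm) and a wooden dowel (25 mm diameter, 130 mm long). z points up along the tube.
- tube_mark (a point): Point on the tall tube's axis at the lower edge of its dark ring (4 mm high), 50 mm above its foot and 35 mm below its centre. z points up along the tube.
- socket_mouth (a point): Centre of the mouth of the stand's empty steel socket, 108 mm above the table. Bore upright, 26 mm in diameter, flaring to 40 mm over the top 10 mm. In it a stiff cork, its top at first 18 to 26 mm below the mouth, carries the tube's weight; pushed with the tube by about 4 N it slides down (to 75 mm below the mouth at most) and stays where it is left. z points up.
- stand: Bauble-drying stand, fixed: a dark wooden foot 85 x 260 x 18 mm (long along its y) with two like steel sockets 150 mm apart. Origin under the foot's centre, z up. The empty socket is at y = +75 mm; the one at y = -75 mm is taken: a 60 mm bauble sits on its mouth, its top 160 mm above the table.
Mind the look-alikes: they are no part of the job. Leave any blue look-alike of the part that bears tube_center alone.

How it is judged:
By the outcome, as a careful person would: the job done as asked, in the order asked, and still so for the second after the job is handed in, with the robot touching nothing.
It also fails if it takes over 46 s, if anything falls off the work surface, if the arm or the gripper's body presses on something with over 40 N, if the wrist force passes 120 N, or if a joint passes its speed limit or range.

ROBOT

A 6-joint arm with a two-finger parallel gripper is mounted at the origin on the work surface. World frame = base frame: x ahead of the robot, y to its left, z up, the work surface at z = 0. Lengths are in mm, angles in rad, forces in N, time in s.
With the tool pointing down it reaches from about 350 to 775 mm from the base axis. Payload 7.3 kg.
Tool frame: the origin (TCP) lies at the very end of the fingers, on their centre line; the grasp point (between the pads) lies 19 mm behind it; z points along the fingers, y is the line along which they close (so a half turn about z gives the same grasp; the last joint's range is limited). The gripper opens to 92 mm and grips with 3 to 60 N. Pads are 19 mm wide; open, the fingers measure 130 mm over their backs; the gripper's body (75 mm by 190 mm) begins 47 mm behind the grasp point.
Start: joints at [-1.349, 0.342, 1.524, -0, 1.275, -0.146], TCP at [188.794, -489.9, 226.741] pointing down, gripper open.
Joint ranges: [-2.53, 2.53], [-0.77, 2.02], [0.04, 2.7], [-1, 4.14], [0.28, 2.66], [-3.11, 3.11]. Speed limits (rad/s): [2.57, 2.57, 3.14, 3.14, 3.14, 3.14].

INTERFACE

Orientations are given as [roll, pitch, yaw] about the fixed x, y, z axes, in that order (R = Rz(yaw) Ry(pitch) Rx(roll)).
In Python, from plant import bot gives the robot as it stands.
- The arm moves only by the tool apply_moves, never from a script. Its argument "motion" is text: rows parted by semicolons, each of 4 numbers parted by spaces: the shift along the tool's x, y, z in m, then the turn about the tool's z in degrees. A call has 1 to 8 rows; each row shifts and turns the commanded pose from where the row before left it, along the tool's axes as they then stand; what a row does not reach is not made up. A row lasts 1/8 s, in which the tool goes at most 62.5 mm and 10.7 degrees, less where a joint would pass 70% of its speed; a pose out of reach is approached as far as the arm can. A call with a gripper value outside its range is refused whole. "fingers" is the opening, from -1 (shut) to 1 (fully open), set as the call begins (left out, the last holds). The fingers move at their own pace and stop on an object; the grip force is fixed at half the most. Time passes only in rows, so rows that do not move let the fingers close. It gives the time, the measured TCP pose, the force, the opening and the grip force at its end, in the units of the state.
- bot.get_obs(): the state, without advancing time (a new reading comes with each control period).
- bot.capture(name): name is "scene" or "top" or "wrist"; returns a dict with "img" (420x560x3 uint8, blue, green, red), "range_z" (420x560 float32, mm along the optical axis (not along the pixel's ray), 0 where there is no reading), "fx", "fy", "cx", "cy" (pixels), "world_from_camera" (4x4, takes a point from camera to world coordinates); the wrist camera has in their place "mount" (4x4, takes a point from camera to tool coordinates, whose origin is the TCP and whose axes are the flange's). Camera axes: x right, y down, z forward; pixel columns grow to the right and rows downward; lengths in mm; the calibration is good to about 2 mm. The wrist camera is an equidistant fisheye: a pixel r from the principal point sees the ray r / f radians off the axis. A picture is of the moment at which its call begins: read the wrist's pose just before it.
- bot.close_job(): hands the job in; it is judged then, once.
Trained networks look in a picture, given as the dict that the camera call returned (one of the last four; its "shot" number tells which), for a name from the list of things; names that differ only in an ending like _2 or _b are one class to them, and where a whole thing is asked for, a point or a joint stands for the part that bears it (a point fixed in the world has none). Each returns a list of dicts, best first, with "p" (0 to 1); they miss things now and then, are a little off and sometimes report something else, mostly with a low value. They report only what shows in the picture. A call takes as long as a camera call. They do not tell look-alikes from the thing itself.
- bot.cut_out(picture, thing): "pixels" (420x560 bool, what is visible of it) and "point" ([column, row] in pixels, amid what is visible of it).
The state is a dict: "time": time; "joint_positions": joint angles; "dq": joint speeds; "tau": joint torques, N m; "tool_pos": TCP position; "tcp_rot": TCP orientation; "contact_force": force on the tool from outside, world axes, zero at the start; "moment": the same for the moment, N m; "grip_width": finger opening in mm; "finger_force": force on a finger pad.
Only numpy, scipy, OpenCV 4.12 (cv2) and the standard library are available. Lean on these libraries where they do the work, as an engineer would, in place of code of your own. Each camera call takes 0.05 s, during which the arm holds its last target. There are 200 camera calls.

## Working session

There is one attempt and no reset: what is moved stays moved. The work goes in short steps, Python scripts to look and compute and a tool call to move; the robot and the scene stay as the last step left them, time stands still between calls to the robot, and variables do not carry over. Pictures are saved under pics/ and viewed, at most 10 in all, crops included, and the job is handed in when it is done.

Besides the shell and the picture viewer there is one more tool, called after "Call:" as name(argument=value, ...) on one line, values as JSON. apply_moves: Moves the arm, as the interface text tells. Its arguments: {"type":"object","properties":{"motion":{"type":"string"},"fingers":{"type":"number"}},"required":["motion"]}

```bash
mkdir -p pics
cat > h.py <<'E'
import numpy as np, cv2
from plant import bot
def pts(c):
    z=c["range_z"]; v,u=np.mgrid[:z.shape[0],:z.shape[1]]
    P=np.stack([(u-c["cx"])/c["fx"]*z,(v-c["cy"])/c["fy"]*z,z],-1)
    T=np.array(c["world_from_camera"]); W=P@T[:3,:3].T+T[:3,3]; W[z==0]=np.nan
    return W
E
python3 - <<'E'
from h import *
s=bot.get_obs(); print({k:np.round(v,3).tolist() for k,v in s.items()})
ims=[]
for n in ("scene","top"):
    c=bot.capture(n); W=pts(c); ims.append(c["img"])
    cv2.imwrite(f"pics/{n}0.png",c["img"])
    for t in ("tube_center","stand","socket_mouth"):
        for d in bot.cut_out(c,t)[:4]:
            q=W[d["pixels"]]; q=q[~np.isnan(q[:,0])]
            if len(q): print(n,t,round(d["p"],2),np.round(d["point"]),"med",np.round(np.median(q,0)),"lo",np.round(np.percentile(q,2,axis=0)),"hi",np.round(np.percentile(q,98,axis=0)))
E
```

```text
{'time': 0.0, 'joint_positions': [-1.349, 0.343, 1.525, -0.0, 1.275, -0.146], 'dq': [-0.0, 0.001, 0.0, 0.002, 0.001, 0.0], 'tau': [-0.0, -43.125, -24.422, 0.072, 0.056, -0.0], 'tool_pos': [188.681, -489.491, 226.042], 'tcp_rot': [-3.14, -0.0, 0.368], 'contact_force': [0.375, -0.302, -0.406], 'moment': [-0.038, -0.007, 0.023], 'finger_force': 0.0, 'grip_width': 92.069}
scene tube_center 0.83 [380. 203.] med [541. 208. 118.] lo [523. 199.  32.] hi [544. 219. 181.]
scene stand 0.83 [164. 239.] med [ 572. -213.   18.] lo [ 514. -314.    2.] hi [609. -72. 155.]
scene socket_mouth 0.97 [162. 239.] med [ 572. -213.   18.] lo [ 513. -315.    2.] hi [609. -72. 155.]
top tube_center 0.91 [176. 186.] med [529. 201. 137.] lo [521. 196.  16.] hi [542. 223. 183.]
top tube_center 0.65 [156. 238.] med [447. 230. 128.] lo [437. 227.   0.] hi [459. 247. 171.]
top stand 0.69 [419. 180.] med [ 549. -205.   19.] lo [ 504. -310.   14.] hi [598. -73. 158.]
top socket_mouth 0.9 [420. 184.] med [ 548. -205.   19.] lo [ 504. -309.   13.] hi [597. -72. 158.]
```

View pics/scene0.png

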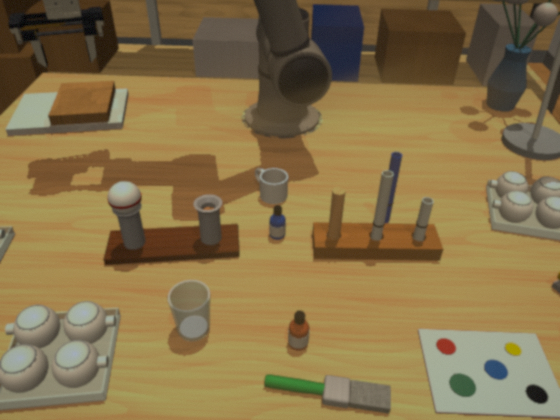

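View pics/top0.png

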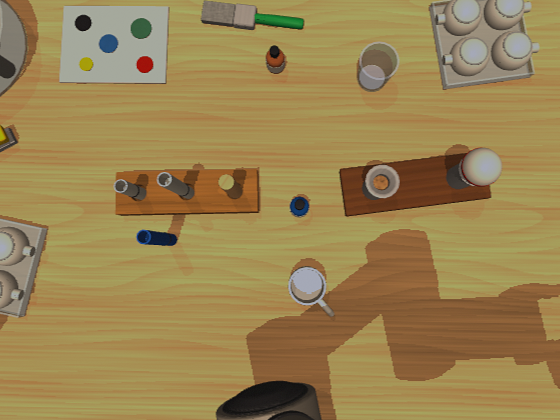

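Candidates for the tube:
- Tall aluminium tube: scene (384,205), top (172,184). This is the tallest in the rack, with a dark ring low on it.
- Short aluminium tube: scene (423,220), top (127,187).
- Dowel: scene (336,215), top (228,183).
- Blue look-alike: scene (394,188), top (156,238). It stands outside the rack.

I choose the tall aluminium tube. The empty socket is at scene (209,220), top (382,182), and the bauble sits on the other one.

```bash
cat >> h.py <<'E'
from scipy.optimize import least_squares
def circ(q,r,c0):
    f=least_squares(lambda p:np.hypot(q[:,0]-p[0],q[:,1]-p[1])-r,c0,loss="soft_l1",f_scale=1.)
    return f.x, np.sqrt(np.mean(f.fun**2))
def near(Q,x,y,R,z0,z1):
    return Q[(np.hypot(Q[:,0]-x,Q[:,1]-y)<R)&(Q[:,2]>z0)&(Q[:,2]<z1)]
E
python3 - <<'E'
from h import *
for n in ("scene","top"):
    c=bot.capture(n); Q=pts(c).reshape(-1,3); Q=Q[~np.isnan(Q[:,0])]
    for nm,x,y,R,r,z0,z1 in (("tall",532,205,22,11,175,190),("tall body",532,205,22,11,60,172),("short",530,285,25,11,60,110),("blue",447,236,25,11,60,165),("dowel",530,120,25,12.5,60,130),("mouth",545,-125,45,20,100,116),("sock",545,-125,45,18,30,90)):
        q=near(Q,x,y,R,z0,z1)
        if len(q)>5: print(n,nm,len(q),"mean",q.mean(0).round(1),"zhi",q[:,2].max().round(1),"circ",circ(q,r,q.mean(0)[:2]))
    b=near(Q,545,-270,60,120,170); print("bauble",b.mean(0).round(1),b.max(0).round(1),b.min(0).round(1))
    if n=="scene":
        cv2.imwrite("pics/crop1.png",cv2.resize(np.hstack([c["img"][140:270,310:450],c["img"][140:270,100:240]]),None,fx=2.8,fy=2.8,interpolation=cv2.INTER_CUBIC))
E
```

```text
scene tall 84 mean [532.9 209.7 179.1] zhi 182.7 circ (array([532.41103471, 209.72392113]), np.float64(1.6902910816469556))
scene tall body 552 mean [540. 208. 118.] zhi 171.9 circ (array([531.60398328, 210.00875233]), np.float64(1.1804852789579934))
scene short 239 mean [536.6 292.2  85.2] zhi 110.0 circ (array([528.53627473, 294.95867026]), np.float64(1.113729432696327))
scene blue 313 mean [455.5 241.4 126.3] zhi 165.0 circ (array([447.751805  , 240.09452633]), np.float64(1.3828878629343133))
scene dowel 365 mean [544.3 124.   95.9] zhi 129.7 circ (array([534.54205925, 124.96020399]), np.float64(1.0664366302389834))
scene mouth 302 mean [ 541.7 -120.9  105.5] zhi 110.0 circ (array([ 545.91585947, -119.99254643]), np.float64(3.9133927049404433))
scene sock 548 mean [ 557.6 -117.5   63. ] zhi 89.8 circ (array([ 546.86432524, -119.69394001]), np.float64(1.9520579318125133))
bauble [ 578.9 -262.8  142.9] [ 596.4 -238.7  159.8] [ 546.1 -294.4  120.2]
top tall 90 mean [531.5 206.8 180.6] zhi 185.5 circ (array([531.44417102, 206.99464673]), np.float64(1.3283671464590125))
top tall body 343 mean [529.7 203.7 128.4] zhi 171.8 circ (array([531.74169427, 207.22695437]), np.float64(1.55538997515038))
top short 203 mean [527.9 288.9  88.5] zhi 109.9 circ (array([528.84319186, 291.83448492]), np.float64(1.2915534425169681))
top blue 334 mean [447.5 234.1 125.2] zhi 164.8 circ (array([447.89535754, 237.66645623]), np.float64(1.59533405750165))
top dowel 107 mean [527.7 115.7  95.5] zhi 128.8 circ (array([534.95086359, 122.63708504]), np.float64(0.2284005169839766))
top mouth 647 mean [ 543.7 -123.5  106.4] zhi 112.7 circ (array([ 542.8792148 , -122.73811018]), np.float64(3.8418605778370645))
top sock 250 mean [ 539.6 -118.2   73.9] zhi 90.0 circ (array([ 531.19533741, -123.75256609]), np.float64(6.22366734309821))
bauble [ 560.8 -264.6  148.9] [ 593.  -240.6  162.4] [ 533.6 -298.5  123.1]
```

View pics/crop1.png

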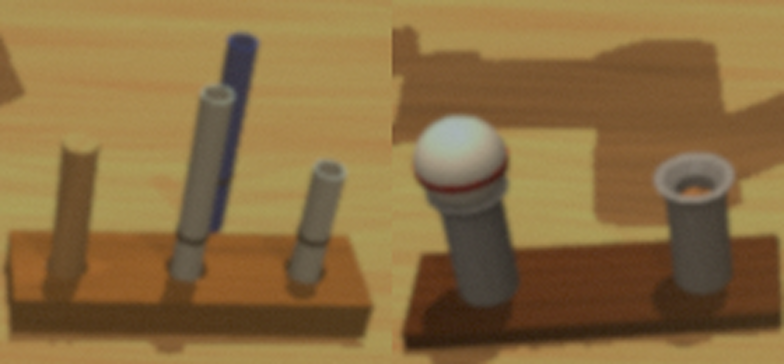

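The close crop confirms the choice: bare aluminium, tallest in the rack, ring low. The tall tube is at about (531.7, 208.5) with its top at 182, and the mouth is at about (545, -121). I'll turn so the fingers close along y, then travel high.

Call:
apply_moves(motion="0 0 0 10.5; 0 0 0 10.6; 0.025 -0.05 0 0; 0.025 -0.05 0 0; 0.025 -0.05 0 0; 0.025 -0.05 0 0; 0.025 -0.05 0 0; 0.025 -0.05 0 0", fingers=0.3)

```text
time: 1.5
tool_pos: [339.5, -188.4, 227.0]
tcp_rot: [3.141, -0.001, -0.001]
contact_force: [1.1, 0.0, -0.1]
grip_width: 59.5
finger_force: 0.0
```

Call:
apply_moves(motion="0.025 -0.05 0 0; 0.025 -0.05 0 0; 0.025 -0.05 0 0; 0.025 -0.05 0 0; 0.025 -0.05 0 0; 0.025 -0.05 0 0; 0.02 -0.05 0 0; 0 0 0 0")

```text
time: 2.5
tool_pos: [509.7, 163.1, 226.1]
tcp_rot: [-3.141, 0.0, 0.004]
contact_force: [0.3, -0.6, 0.0]
grip_width: 59.7
finger_force: 0.0
```

Call:
apply_moves(motion="0.022 -0.045 0 0; 0 0 0 0")

```text
time: 2.75
tool_pos: [531.6, 206.3, 226.2]
tcp_rot: [-3.141, 0.0, 0.002]
contact_force: [0.7, 0.6, 0.2]
grip_width: 59.2
finger_force: 0.0
```

```bash
cat >> h.py <<'E'
from scipy.spatial.transform import Rotation as Ro
def wpts():
    s=bot.get_obs(); c=bot.capture("wrist"); z=c["range_z"]; v,u=np.mgrid[:z.shape[0],:z.shape[1]]
    a,b=(u-c["cx"])/c["fx"],(v-c["cy"])/c["fy"]; th=np.hypot(a,b)
    k=np.tan(th)/np.where(th==0,1,th)
    P=np.stack([a*k*z,b*k*z,z],-1); M=np.array(c["mount"]); P=P@M[:3,:3].T+M[:3,3]
    W=P@Ro.from_euler("xyz",s["tcp_rot"]).as_matrix().T+s["tool_pos"]; W[(z==0)|(th>1.45)]=np.nan
    return s,c,W
E
python3 - <<'E'
from h import *
s,c,W=wpts(); print(s["tool_pos"]); cv2.imwrite("pics/w1.png",c["img"])
Q=W.reshape(-1,3);Q=Q[~np.isnan(Q[:,0])]
for z0,z1 in((172,190),(60,172)):
    q=near(Q,532,208,25,z0,z1)
    if len(q)>5: print(len(q),q.mean(0),q.min(0),q.max(0),circ(q,11,q.mean(0)[:2]))
for d in bot.cut_out(c,"tube_center"): print(d["p"],d["point"],np.nanmedian(W[d["pixels"]],0))
E
```

```text
[531.5669555  206.30118958 226.22197721]
515 [529.4300086  209.01158408 179.41419032] [518.1713117  198.49842695 172.04626165] [540.19983624 219.36809562 183.47112203] (array([529.85756732, 208.89555325]), np.float64(1.5375514475461023))
1094 [532.58534728 208.82481839 135.4310784 ] [519.70225955 198.35791991  61.77640945] [540.82337854 219.86743672 171.99166283] (array([529.40157894, 209.13764812]), np.float64(1.6219966573912836))
0.83 [277.5, 221.9] [535.68138516 208.85350766 155.77830843]
0.6 [246.8, 304.3] [453.81216587 237.79812343 144.69973323]
```

View pics/w1.png

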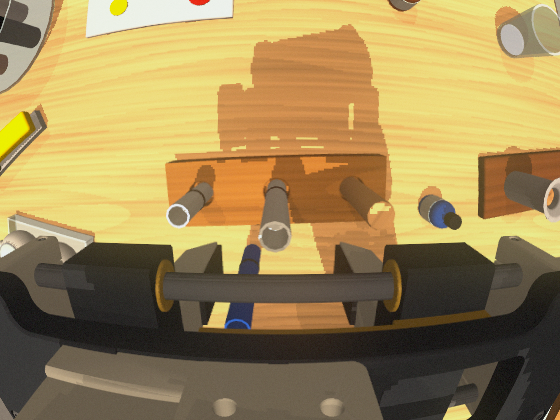

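The wrist view shows the tall tube's mouth at (276,234), between the fingertips, and the blue one at (240,322), clear of them. The correction is -1 mm in x and +2.5 mm in y, then I descend.

Call:
apply_moves(motion="-0.001 -0.0025 0 0; 0 0 0.02 0; 0 0 0.02 0; 0 0 0.02 0; 0 0 0.015 0; 0 0 0.01 0; 0 0 0 0")

```text
time: 3.72
tool_pos: [529.9, 207.2, 141.3]
tcp_rot: [3.141, 0.001, -0.001]
contact_force: [0.1, -0.2, 0.0]
grip_width: 59.9
finger_force: 0.0
```

Call:
apply_moves(motion="0 0 0 0; 0 0 0 0; 0 0 0 0; 0 0 0 0; 0 0 0 0; 0 0 0 0", fingers=-1)

```text
time: 4.47
tool_pos: [530.2, 207.5, 141.8]
tcp_rot: [3.142, -0.0, -0.0]
contact_force: [-1.2, 0.2, 1.2]
grip_width: 21.5
finger_force: 30.0
```

Call:
apply_moves(motion="0 0 -0.01 0; 0 0 -0.02 0; 0 0 -0.03 0; 0 0 -0.03 0; 0 0 -0.03 0; 0 0 -0.03 0; 0 0 -0.01 0; 0 0 0 0")

```text
time: 5.48
tool_pos: [530.1, 207.4, 301.8]
tcp_rot: [-3.142, -0.001, -0.0]
contact_force: [-0.1, 0.2, -1.8]
grip_width: 21.6
finger_force: 30.0
```

Call:
apply_moves(motion="0.001 0.02 0 0; 0.002 0.04 0 0; 0.002 0.05 0 0; 0.002 0.05 0 0; 0.002 0.05 0 0; 0.002 0.05 0 0; 0.002 0.04 0 0; 0.001 0.02 0 0")

```text
time: 6.48
tool_pos: [543.0, -115.3, 300.4]
tcp_rot: [-3.141, 0.002, -0.003]
contact_force: [-0.5, 0.6, -1.8]
grip_width: 21.9
finger_force: 30.0
```

Run:
```python
from h import *
print(bot.get_obs()["tool_pos"])
s,c,W=wpts(); cv2.imwrite("pics/w2.png",c["img"])
sc=bot.capture("scene"); tp=bot.capture("top"); cv2.imwrite("pics/s2.png",sc["img"])
for n,X in (("w",W),("s",pts(sc)),("t",pts(tp))):
    Q=X.reshape(-1,3);Q=Q[~np.isnan(Q[:,0])]; p=s["tool_pos"]
    q=near(Q,545,-121,32,103,112)
    if len(q)>5: print(n,"rim",len(q),q.mean(0).round(1),(q.min(0)+q.max(0))/2,np.percentile(q,[3,97],axis=0).round(1).tolist())
    q=near(Q,545,-121,28,28,95)
    if len(q)>5: print(n,"sock",len(q),circ(q,18,q.mean(0)[:2]))
    for z0 in (175,205,235,265):
        q=near(Q,p[0],p[1],25,z0,z0+25)
        if len(q)>5: print(n,"tube",z0,len(q),circ(q,11,p[:2]),"zmin",q[:,2].min())
    q=near(Q,p[0],p[1],16,150,280)
    if len(q): print("low",np.sort(q[:,2])[:3])
```

```text
[ 543.03245804 -115.31792148  300.43803089]
w rim 871 [ 546.1 -123.6  106.9] [ 541.4645787  -121.40342648  106.34578799] [[521.3, -145.6, 103.4], [566.1, -97.2, 108.9]]
w sock 369 (array([ 552.4546958 , -133.36306715]), np.float64(5.565301188657853))
w tube 175 137 (array([ 541.2960715 , -114.39821785]), np.float64(0.30568547933104495)) zmin 175.55370008332247
w tube 205 210 (array([ 541.68886429, -114.44235109]), np.float64(0.3832866982329984)) zmin 205.08339442923142
w tube 235 290 (array([ 541.48683066, -114.597498  ]), np.float64(0.28203720980793856)) zmin 235.02105046111066
w tube 265 446 (array([ 541.50874543, -114.78435841]), np.float64(0.27453453819635165)) zmin 265.1729201294836
low [171.74070544 172.47652369 172.59860945]
s rim 245 [ 542.6 -120.6  106.3] [ 543.23707722 -120.45374772  106.45061896] [[519.7, -144.6, 103.3], [569.5, -96.0, 108.8]]
s sock 629 (array([ 546.97051139, -119.6355725 ]), np.float64(1.8705653366402912))
s tube 175 144 (array([ 544.37197549, -115.12870928]), np.float64(1.0767153573880175)) zmin 175.25324466489587
s tube 205 158 (array([ 544.52397115, -115.19081391]), np.float64(1.0984465750672128)) zmin 205.10556209088105
s tube 235 159 (array([ 544.55744364, -115.4575657 ]), np.float64(1.0869986101746363)) zmin 235.22906549795442
s tube 265 169 (array([ 544.57807345, -115.51304833]), np.float64(1.0557924459162913)) zmin 265.0637832484935
low [170.9198048  171.01106345 171.42514609]
t rim 7 [539.6 -97.3 108.9] [539.29666096 -97.19861485 108.66164169] [[536.3, -98.0, 107.8], [542.3, -96.4, 109.7]]
t sock 31 (array([ 543.16332395, -120.1238966 ]), np.float64(0.24135432859758096))
```

View pics/s2.png

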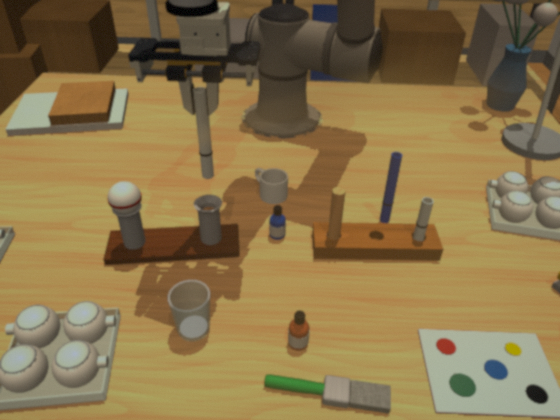

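The tube hangs upright. In the scene picture its foot is at (207,177), above the empty socket at (209,203). In the same cameras the mouth is about (+1, -6) mm from the tube. I'll shift, lower to just above the mouth and check from near.

Call:
apply_moves(motion="0.001 0.006 0 0; 0 0 0.015 0; 0 0 0.015 0; 0 0 0.01 0; 0 0 0.005 0; 0 0 0 0")

```text
time: 7.38
tool_pos: [544.9, -118.5, 256.4]
tcp_rot: [-3.141, 0.0, -0.0]
contact_force: [0.1, 0.3, -0.6]
grip_width: 21.6
finger_force: 30.0
```

```bash
cat > m.py <<'E'
from h import *
s,c,W=wpts(); p=s["tool_pos"]; print(p,s["contact_force"])
sc=bot.capture("scene"); 
def cf(q,c0,r0):
    f=least_squares(lambda v:np.hypot(q[:,0]-v[0],q[:,1]-v[1])-v[2],[*c0,r0],loss="soft_l1",f_scale=1.); return f.x.round(1)
for n,X in (("w",W),("s",pts(sc))):
    Q=X.reshape(-1,3);Q=Q[~np.isnan(Q[:,0])]
    print(n,"foot zmin",np.sort(near(Q,p[0],p[1],15,95,280)[:,2])[:4].round(1))
    q=near(Q,p[0],p[1],20,130,p[2]-8); print(n,"tube",len(q),circ(q,11,p[:2])[0].round(1))
    q=near(Q,545,-121,30,25,92); print(n,"sock",len(q),cf(q,(545,-121),18))
    q=near(Q,545,-121,32,101,110); q=q[np.hypot(q[:,0]-545,q[:,1]+121)>15]; print(n,"rim",len(q),cf(q,(545,-121),20))
a=cv2.resize(sc["img"][60:270,120:290],None,fx=2.8,fy=2.8,interpolation=cv2.INTER_CUBIC)
b=cv2.resize(c["img"][90:300,190:360],None,fx=2.8,fy=2.8,interpolation=cv2.INTER_CUBIC)
import sys; cv2.imwrite(sys.argv[1],cv2.resize(np.hstack([a,b]),(790,488)))
E
python3 m.py pics/c3.png
```

```text
[ 544.91266067 -118.48961439  256.40584087] [ 0.09597808  0.25264924 -0.59786305]
w foot zmin [97.5 97.7 97.9 98.1]
w tube 1278 [ 543.5 -117.8]
w sock 287 [ 552.8 -123.1   10.1]
w rim 1077 [ 541.8 -121.1   22.1]
s foot zmin [95.  95.2 95.4 95.4]
s tube 674 [ 546.4 -117.1]
s sock 615 [ 547.1 -119.7   17.9]
s rim 242 [ 546.5 -120.    22.2]
```

View pics/c3.png

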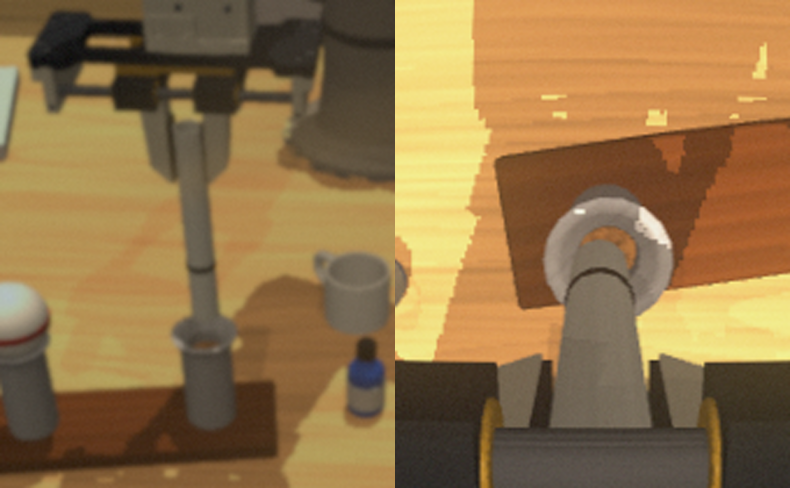

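The scene half of the crop shows the foot over the mouth. The wrist half shows the tube slightly off, by about -0.5 in x and -3 mm in y. I'll correct and go in gently.

Call:
apply_moves(motion="-0.0005 0.003 0 0; 0 0 0 0; 0 0 0.008 0; 0 0 0.008 0; 0 0 0.006 0; 0 0 0.004 0; 0 0 0 0")

```text
time: 8.35
tool_pos: [544.3, -121.5, 230.3]
tcp_rot: [-3.141, 0.001, -0.0]
contact_force: [0.6, -0.5, -0.5]
grip_width: 21.4
finger_force: 30.0
```

```bash
python3 m.py pics/c4.png; python3 -c "
from plant import bot
s=bot.get_obs();print(s['contact_force'],s['moment'],s['tool_pos'])"
```

```text
[ 544.33076377 -121.49858685  230.32148169] [ 0.5728766  -0.54324647 -0.54275602]
w foot zmin [95.3 95.4 96.2 96.2]
w tube 1145 [ 542.9 -120.8]
w sock 224 [ 548.2 -120.9   13.9]
w rim 1285 [ 541.7 -121.2   22.2]
s foot zmin [95.1 95.5 96.4 97. ]
s tube 516 [ 545.8 -120.1]
s sock 584 [ 544.5 -120.2   19.9]
s rim 209 [ 545.5 -120.1   22.9]
[ 0.85900986  0.48626281 -1.01905283] [ 0.02844018  0.04327756 -0.04996901] [ 544.59162683 -121.60032341  230.86916956]
```

Call:
apply_moves(motion="-0.0007 0 0 0; 0 0 0.004 0; 0 0 0.003 0; 0 0 0.003 0; 0 0 0 0")

```text
time: 9.07
tool_pos: [543.6, -121.5, 220.3]
tcp_rot: [-3.141, 0.001, -0.0]
contact_force: [0.4, -0.5, -0.8]
grip_width: 21.2
finger_force: 30.0
```

Call:
apply_moves(motion="0 0 0.003 0; 0 0 0.003 0; 0 0 0.003 0; 0 0 0 0; 0 0 0 0")

```text
time: 9.7
tool_pos: [543.8, -121.6, 211.6]
tcp_rot: [3.141, 0.0, -0.0]
contact_force: [-0.5, -0.1, 1.4]
grip_width: 21.6
finger_force: 30.0
```

Call:
apply_moves(motion="0 0 0.003 0; 0 0 0.003 0; 0 0 0.003 0; 0 0 0.003 0; 0 0 0.003 0; 0 0 0.002 0; 0 0 0 0; 0 0 0 0")

```text
time: 10.7
tool_pos: [543.6, -121.5, 194.3]
tcp_rot: [-3.141, 0.001, -0.001]
contact_force: [0.3, 0.5, -0.6]
grip_width: 21.6
finger_force: 30.0
```

```bash
cat > r.py <<'E'
from h import *
import sys
s,c,W=wpts(); p=s["tool_pos"]; print(p,s["contact_force"],s["moment"])
sc=bot.capture("scene"); tp=bot.capture("top")
for n,X,im in (("s",pts(sc),sc["img"]),("w",W,c["img"])):
    g=cv2.cvtColor(im,cv2.COLOR_BGR2GRAY).astype(float)
    # brightness of the tube's surface against height, and the tube's top
    d=np.hypot(X[...,0]-p[0],X[...,1]-p[1]); m=(d<14)&(X[...,2]>100)&(X[...,2]<170)
    z=X[...,2][m]; b=g[m]
    print(n,[(int(a),int(np.median(b[(z>=a)&(z<a+2)]))) for a in range(100,140,2) if ((z>=a)&(z<a+2)).any()])
    q=X[(d<14)&(X[...,2]>p[2]+15)&(X[...,2]<p[2]+50)]; 
    if len(q): print(n,"top",np.sort(q[:,2])[-4:].round(1))
a=cv2.resize(sc["img"][150:250,180:240],None,fx=6,fy=6,interpolation=cv2.INTER_CUBIC)
b=cv2.resize(c["img"][160:260,240:310],None,fx=6,fy=6,interpolation=cv2.INTER_CUBIC)
cv2.imwrite(sys.argv[1],np.hstack([a,b]))
E
python3 r.py pics/c5.png
```

```text
[ 543.57811734 -121.45540127  194.26499183] [ 0.3338721   0.50823644 -0.61695674] [-0.03969231 -0.04531626  0.05897226]
s [(100, 87), (102, 96), (104, 97), (106, 94), (108, 85), (110, 84), (112, 72), (114, 65), (116, 68), (118, 82), (120, 91), (122, 92), (124, 98), (126, 95), (128, 98), (130, 97), (132, 98), (134, 96), (136, 99), (138, 97)]
s top [239.6 240.8 241.8 243.5]
w [(100, 116), (102, 117), (104, 117), (106, 116), (108, 116), (110, 96), (114, 57), (116, 64), (118, 76), (120, 116), (122, 117), (124, 118), (126, 118), (128, 117), (130, 117), (132, 118), (134, 118), (136, 118), (138, 118)]
w top [243.8 244.1 244.1 244.2]
```

View pics/c5.png

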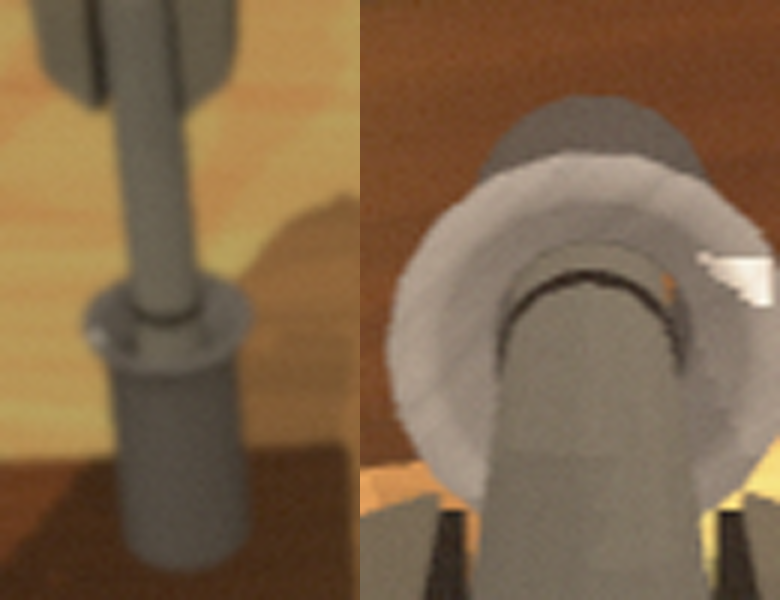

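In the scene half, the ring's lower front edge is at (166,328), against about (166,349) for the mouth plane, so about 7 mm remains. Kinematics gives 6.7 mm. I'll press 5 mm more and look again.

Call:
apply_moves(motion="0 0 0.002 0; 0 0 0.002 0; 0 0 0.001 0; 0 0 0 0; 0 0 0 0")

```text
time: 11.48
tool_pos: [543.7, -121.5, 189.6]
tcp_rot: [-3.142, 0.0, -0.0]
contact_force: [-0.9, 1.5, 2.3]
grip_width: 21.7
finger_force: 30.0
```

```bash
sed -i 's/^b=cv2.resize.*$/b=cv2.resize(c["img"][185:250,240:310],None,fx=6,fy=6,interpolation=cv2.INTER_CUBIC)/; s/^a=cv2.resize.*$/a=cv2.resize(sc["img"][180:220,185:235],None,fx=8,fy=9.75,interpolation=cv2.INTER_CUBIC)/' r.py; python3 r.py pics/c6.png
```

```text
[ 543.71246506 -121.53891894  189.61854042] [-0.91013321  1.51422604  2.3069136 ] [0.23997128 0.20764244 0.04076356]
s [(100, 94), (102, 92), (104, 87), (106, 71), (108, 65), (110, 59), (112, 70), (114, 83), (116, 88), (118, 94), (120, 94), (122, 97), (124, 98), (126, 95), (128, 96), (130, 97), (132, 97), (134, 98), (136, 96), (138, 97)]
s top [235.9 238.6 239.3 239.5]
w [(100, 116), (102, 114), (104, 115), (106, 86), (108, 54), (110, 57), (112, 68), (114, 92), (116, 117), (118, 117), (120, 118), (122, 116), (124, 118), (126, 118), (128, 116), (130, 118), (132, 118), (134, 117), (136, 118), (138, 118)]
w top [239.4 239.5 239.6 239.6]
```

View pics/c6.png

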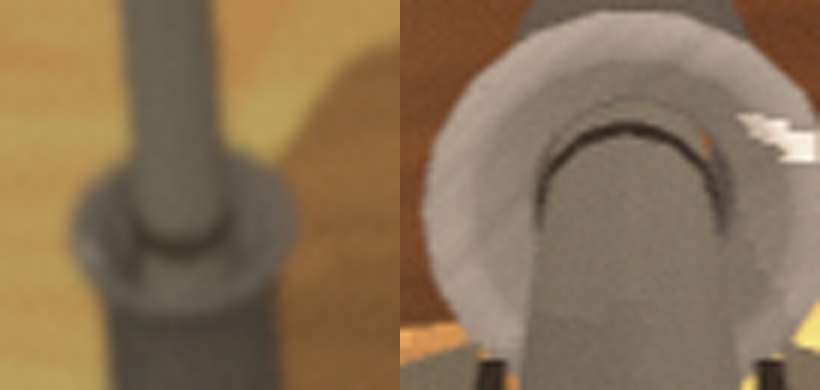

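```bash
cat > z.py <<'E'
from h import *
s,c,W=wpts(); p=s["tool_pos"]; print(p.round(1),s["contact_force"].round(1) if hasattr(s["contact_force"],"round") else s["contact_force"])
sc=bot.capture("scene")
T=np.array(sc["world_from_camera"]); Rw=Ro.from_euler("xyz",s["tcp_rot"]).as_matrix(); M=np.array(c["mount"])
v,u=np.mgrid[:420,:560]
def rays(cam,wrist):
    a,b=(u-cam["cx"])/cam["fx"],(v-cam["cy"])/cam["fy"]
    if wrist:
        th=np.hypot(a,b); k=np.sinc(th/np.pi); d=np.stack([a*k,b*k,np.cos(th)],-1)
        return Rw@M[:3,3]+p, d@(Rw@M[:3,:3]).T
    return T[:3,3], np.stack([a,b,np.ones_like(a)],-1)@T[:3,:3].T
for n,cam,X in (("s",sc,pts(sc)),("w",c,W)):
    Q=X.reshape(-1,3);Q=Q[~np.isnan(Q[:,0])]
    q=near(Q,p[0],p[1],18,122,p[2]-8); ax,e=circ(q,11,p[:2])
    r=near(Q,ax[0],ax[1],40,95,125); rr=np.hypot(r[:,0]-ax[0],r[:,1]-ax[1]); r=r[(rr>20.3)&(rr<21.8)&(r[:,2]>104)]
    print(n,"axis",ax.round(1),"rim z",np.percentile(r[:,2],[10,50,90]).round(1),len(r))
    o,d=rays(cam,n=="w"); f=o[:2]-ax
    A=(d[...,:2]**2).sum(-1); B=d[...,:2]@f; D=B**2-A*(f@f-121)
    t=(-B-np.sqrt(np.where(D>0,D,np.nan)))/A; z=o[2]+t*d[...,2]
    lat=np.sqrt(np.maximum(f@f-B**2/A,0)); g=cv2.cvtColor(cam["img"],cv2.COLOR_BGR2GRAY)
    m=(lat<4)&(z>98)&(z<125)&(t>0); zz=z[m]; gg=g[m]; i=np.argsort(zz)
    print([(round(float(zz[j].mean()),1),int(gg[j].mean())) for j in np.array_split(i,min(26,len(i)//3))])
E
python3 z.py
```

```text
[ 543.7 -121.5  189.6] [-0.1  1.1  1.7]
s axis [ 544.9 -120.1] rim z [105.2 107.1 108.2] 29
[(99.0, 94), (101.4, 94), (103.3, 95), (104.6, 91), (105.9, 86), (107.8, 73), (108.9, 65), (110.7, 57), (112.9, 71), (114.4, 81), (116.1, 91), (117.8, 97), (119.9, 96), (121.5, 95), (123.1, 97), (124.9, 98)]
w axis [ 542.1 -120.9] rim z [106.3 107.3 108.4] 258
[(99.0, 118), (100.0, 117), (102.0, 120), (103.0, 119), (103.8, 119), (105.4, 100), (106.3, 81), (107.0, 69), (108.6, 46), (109.4, 47), (110.1, 48), (111.7, 51), (112.5, 62), (113.2, 85), (114.8, 105), (115.5, 114), (116.1, 121), (117.7, 117), (118.4, 119), (119.1, 119), (120.6, 117), (121.2, 119), (121.8, 118), (123.1, 118), (123.9, 119), (124.3, 119)]
```

With both cameras corrected by the rim height they see, the ring's lower edge is at about 109.3. Kinematics gives 110.0 against a mouth height of 108. I'll press 1.3 mm more and then release.

Call:
apply_moves(motion="0 0 0.0013 0; 0 0 0 0; 0 0 0 0")

```text
time: 12.1
tool_pos: [543.7, -121.6, 188.3]
tcp_rot: [3.142, 0.0, -0.0]
contact_force: [-0.2, 0.6, 1.4]
grip_width: 21.1
finger_force: 30.0
```

```bash
python3 z.py
```

```text
[ 543.7 -121.6  188.3] [-0.2  0.6  1.4]
s axis [ 544.9 -120. ] rim z [104.8 106.4 107.8] 26
[(99.0, 94), (101.0, 96), (103.1, 92), (104.7, 87), (105.9, 85), (107.8, 64), (109.0, 62), (110.7, 66), (112.9, 83), (114.5, 90), (116.1, 96), (117.8, 97), (120.0, 96), (121.5, 95), (123.1, 96), (124.9, 97)]
w axis [ 542.2 -120.9] rim z [106.3 107.4 108.3] 267
[(98.5, 118), (100.0, 118), (101.6, 119), (102.8, 115), (104.4, 94), (105.1, 77), (106.2, 58), (107.6, 47), (108.3, 46), (109.4, 48), (110.7, 54), (111.3, 69), (112.4, 86), (113.7, 108), (114.3, 118), (115.4, 117), (116.6, 117), (117.2, 117), (118.3, 118), (119.5, 118), (120.1, 118), (120.9, 118), (122.1, 118), (122.7, 118), (123.3, 117), (124.5, 118)]
```

Call:
apply_moves(motion="0 0 0 0; 0 0 0 0; 0 0 0 0; 0 0 0 0", fingers=0.3)

```text
time: 12.7
tool_pos: [543.8, -121.6, 188.3]
tcp_rot: [3.142, 0.0, -0.0]
contact_force: [0.7, 0.9, 0.5]
grip_width: 56.9
finger_force: 0.0
```

Call:
apply_moves(motion="0 0 -0.01 0; 0 0 -0.02 0; 0 0 -0.03 0; 0 0 -0.03 0; 0 0 -0.03 0; 0 0 0 0")

```text
time: 13.45
tool_pos: [544.8, -121.9, 311.5]
tcp_rot: [3.139, -0.006, -0.0]
contact_force: [-0.4, 0.0, 0.2]
grip_width: 59.9
finger_force: 0.0
```

Run:
```python
from h import *
s,c,W=wpts(); sc=bot.capture("scene"); tp=bot.capture("top"); print(s["tool_pos"])
for n,X in (("s",pts(sc)),("w",W),("t",pts(tp))):
    Q=X.reshape(-1,3);Q=Q[~np.isnan(Q[:,0])]
    for z0 in (120,150,180,210):
        q=near(Q,544,-121,20,z0,z0+30)
        if len(q)>8: print(n,z0,circ(q,11,(544,-121))[0].round(1),q[:,2].max().round(1))
    if n!="t":
        im=(sc if n=="s" else c)["img"]; g=cv2.cvtColor(im,cv2.COLOR_BGR2GRAY); m=(np.hypot(X[...,0]-544,X[...,1]+121)<13)&(X[...,2]>100)&(X[...,2]<125); z=X[...,2][m]; b=g[m]
        print(n,[(a,int(np.median(b[(z>=a)&(z<a+2)]))) for a in range(100,124,2) if ((z>=a)&(z<a+2)).any()])
a=cv2.resize(sc["img"][80:280,80:280],(400,400)); b=cv2.resize(c["img"],(400,400)); cv2.imwrite("pics/f.png",np.hstack([a,b]))
```

```text
[ 544.75335552 -121.89288142  311.48848731]
s 120 [ 544.7 -119.7] 149.6
s 150 [ 544.8 -119.5] 179.9
s 180 [ 544.9 -119.6] 209.8
s 210 [ 545.5 -119.3] 228.5
s [(100, 87), (102, 86), (104, 76), (106, 65), (108, 60), (110, 72), (112, 75), (114, 89), (116, 85), (118, 92), (120, 90), (122, 90)]
w 120 [ 541.8 -120.6] 149.6
w 150 [ 541.8 -120.6] 179.7
w 180 [ 544.3 -119.7] 209.8
w 210 [ 543.2 -120.6] 230.1
w [(100, 105), (102, 79), (108, 70), (110, 69), (112, 84), (114, 103), (116, 104), (118, 106), (120, 111), (122, 108)]
t 120 [ 544.7 -122.4] 139.9
```

View pics/f.png

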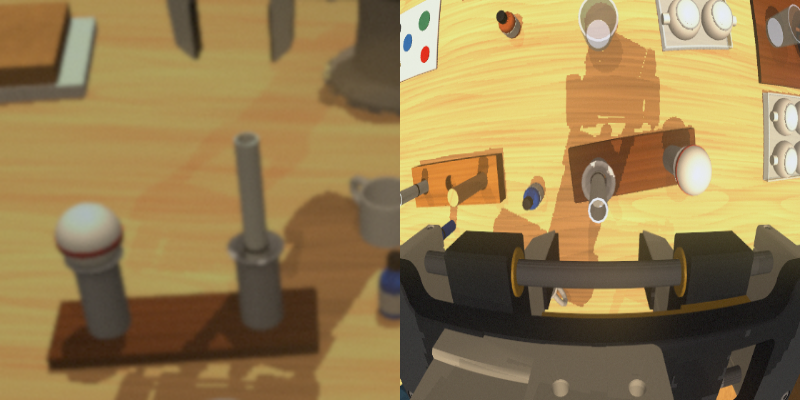

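The tube stands upright in the socket at crop (250,190). Its top is at about 228 to 229 mm, where 228 is expected. The ring is at the mouth, the gripper is clear and everything else is undisturbed.

```bash
python3 -c "
from plant import bot
print(bot.close_job())"
```

```text
the job is handed in; nothing more can be done
None
```

The tallest tube now stands upright in the empty socket, its dark ring level with the mouth to within about 1 mm by my measurements; the gripper is clear and the job is handed in.

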